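Wind down the lid press and fold its handle away

TASK

Wind the lid press down until the blue lid of the pickle box is pressed fully home, so that the press can go back on the fridge shelf: swing the folding red handle up, crank it clockwise until you feel the lid come home and the crank come up firm, then fold the handle flat again and let go. Do not force the crank once the lid is home, and leave the jar, bottle and bowl around the press where they stand.

Things in the scene. Friction and masses are not known exactly. Their poses are not given: they have to be found in the camera images.
- press: The lid press, fixed to the counter: a steel base 170 x 230 mm, 18 mm thick, two upright columns, and a white bridge 52 mm wide and 215 mm long whose top is 190 mm above the counter. Origin: centre of the base's underside.
- crank_axis (a point): Point on the crank's vertical turning axis, at the height of the handle's fold hinge, 226 mm above the counter, over the middle of the bridge. It does not move.
- crank: Crank on top of the bridge: round hub 28 mm across and 20 mm high with a flat steel arm 12 mm wide; origin on the axis at the bridge's top. Clockwise seen from above lowers the plate 4 mm per rad. It stays where it is left, with the lid held down. At the handle it takes about 3.5 N when free, 5 to 6 N as the lid comes home, then comes up firm: 7 to 11 N there clamps it well, over 15 N is too hard.
- hinge (a point): Centre of the handle's fold hinge, at the end of the crank arm, 65 mm from the crank axis, 36 mm above the bridge; the arm's top is 18 mm below it. It circles with the crank. x axis: outward from the crank axis along the arm; y axis: the fold axis; z axis: up.
- grip (a point): On the red handle's centre line, 36 mm from the fold hinge. The handle is a round sleeve, 18 mm in diameter, free to spin on its own axis, 9 to 57 mm from the hinge. Folded, it lies level over the arm, pointing from the hinge to the crank axis; swung out, it stands upright. Pinched from above, fingers closing along the fold axis, it pivots between them as it swings.
- fold_pin (a joint): Fold angle of the handle, rad: 0 folded flat inward over the arm, 1.57 upright, stop at 1.62. Stiff hinge, stays where it is left (about 1.5 N at the grip).
- plate: Square steel presser plate, 85 mm wide, 12 mm thick, under the bridge; origin at the centre of its underside. A black rubber foot, 64 mm across, screwed into it meets the lid; it stands 8 to 13 mm below the plate, set differently each time. From the start about 2 to 6 rad of cranking bring the foot to the lid, then about 1.5 rad under rising load press the lid home.
- lid: Blue square lid of the pickle box, 128 mm wide, 12 mm thick; its origin is the centre of its underside. It slides straight down 6 mm against its stiff rubber seal (about 32 N) and springs up again if not held.
- lid_top (a point): Centre of the blue lid's upper face: 93 mm above the box's underside when open, 87 mm when fully home on the rim.
- pickle_box: Loose square glass box, 124 mm wide and 75 mm high, with pickled vegetables, standing on the press's base (18 mm above the counter) under the plate; origin at the centre of its underside. Leave it there.
- olive_jar_mid (a point): Bystander: green glass jar with brass cap, 68 mm in diameter, 100 mm high; this point is half-way up.
- mustard_mid (a point): Bystander: yellow bottle with black cap, 56 mm in diameter, 140 mm high; this point is half-way up.
- bowl_mid (a point): Bystander: white bowl 110 mm across, 45 mm high; this point is half-way up.
Things that resemble listed ones, but are neither listed nor needed, are in the scene too. There is more than one size of the pickle_box; the job needs the smallest.

How it is judged:
On the way, in this order (a step that is already met when the one before it is completed fails the run):
1. the handle is swung up while the lid is still open (value of joint fold_pin above 1.3 rad and z of lid_top in the frame of pickle_box above 0.0915 m), for 0.1 s.
2. the lid is wound fully home and the crank firm, with the handle standing out (z of lid_top in the frame of pickle_box below 0.0882 m and contact force between plate and lid above 50 N and value of joint fold_pin above 1 rad), for 0.1 s.
At the end, for the whole second after the job is handed in: The lid is held down by the plate within 1.5 mm of fully home (plate bearing on it with more than 15 N), and the handle is folded flat (fold angle below 0.15 rad) (z of lid_top in the frame of pickle_box below 0.0885 m and value of joint fold_pin below 0.15 rad and contact force between plate and lid above 15 N); the robot touches nothing.
It fails at once if the crank is forced: the plate presses on the lid with more than 220 N (contact force between plate and lid above 220 N).
It fails at once if a bystander is moved by more than 25 mm (distance of any of olive_jar_mid, mustard_mid, bowl_mid from where it was at the start of the episode above 0.025 m).
It also fails if it takes over 72 s, if anything falls off the work surface, if the arm or the gripper's body presses on something with over 40 N, if the wrist force passes 120 N, or if a joint passes its speed limit or range.

ROBOT

A 7-joint arm with a two-finger parallel gripper is mounted at the origin on the work surface. World frame = base frame: x ahead of the robot, y to its left, z up, the work surface at z = 0. Lengths are in m, angles in rad, forces in N, time in s.
With the tool pointing down it reaches from about 0.35 to 0.9 m from the base axis. Payload 8.1 kg.
Tool frame: the origin (TCP) lies on the centre line of the jaws, within the pads' length; the fingertips stand 19 mm ahead of it and the grasp point (between the pads) is the TCP; z points along the fingers, x is the direction in which the jaws open and shut, and the axes are right-handed (so a half turn about z gives the same grasp; the last joint's range is limited). The gripper opens to 92 mm and grips with 3 to 60 N. Pads are 19 mm wide; open, the fingers measure 130 mm over their backs; the gripper's body (75 mm by 190 mm) begins 47 mm behind the grasp point.
Start: joints at [-1.407, 0.434, 0.025, 1.573, -0.012, 1.134, -0.075], TCP at [0.165, 0.603, 0.246] pointing down, gripper open.
Joint ranges: [-2.62, 2.62], [-0.44, 2.09], [-1.27, 1.32], [0.08, 2.57], [-1.32, 4.46], [0.12, 2], [-2.74, 2.74]. Speed limits (rad/s): [2.22, 2.22, 3.01, 3.01, 3.14, 3.14, 3.14].

INTERFACE

Orientations are given as a rotation vector (axis times angle).
In Python, from station import readout, read_camera, close_job gives the robot as it stands. The module is installed in compiled form; this text tells all that it offers.
- The arm moves only by the tool drive_tool, never from a script. Its arguments are lists of equal length, an entry for each row: "travel": the shift along the world's x, y, z in m, a list of three; "roll": the turn about the world's z in degrees; "grip": the closure, from -1 (fully open) to 1 (shut). A call has 1 to 8 rows; each row shifts and turns the pose as measured when the row begins; what a row does not reach is not made up. A row lasts 1/8 s, in which the tool goes at most 62.5 mm and 10.7 degrees, less where a joint would pass 70% of its speed; a pose out of reach is approached as far as the arm can. A call is refused whole if a number of a shift passes 0.0625 or a number of a turn 10.7, either way. A call with a gripper value outside its range is refused whole. The fingers move at their own pace and stop on an object; "newtons" is the grip in N (left out, the last holds). Time passes only in rows, so rows that do not move let the fingers close. It gives the time, the measured TCP pose, the force and the opening at its end, in the units of the state.
- readout.sense(): the state, without advancing time (a new reading comes with each control period).
- read_camera(name): name is "side" or "top"; returns a dict with "pixels" (480x640x3 uint8, red, green, blue), "mtx" (3x3 intrinsics, pixels), "rvec" (rotation vector, rad) and "tvec" (3), from world to camera coordinates, as OpenCV has them. Camera axes: x right, y down, z forward; pixel columns grow to the right and rows downward; lengths in m; the calibration is good to about 2 mm. A picture is of the moment at which its call begins. There is no depth.
- close_job(): hands the job in, once; it reports no verdict.
The state is a dict: "time_s": time; "joints": joint angles; "joint_velocities": joint speeds; "effort": joint torques, N m; "ee_pos": TCP position; "orientation": TCP orientation; "force": force on the tool from outside, world axes, zero at the start; "moment": the same for the moment, N m; "grip_width": finger opening in m.
Only numpy, scipy, OpenCV 4.12 (cv2) and the standard library are available. Lean on these libraries where they do the work, as an engineer would, in place of code of your own. Each camera call takes 0.05 s, during which the arm holds its last target. There are 200 camera calls.

## Working session

There is one attempt and no reset: what is moved stays moved. The work goes in short steps, Python scripts to look and compute and a tool call to move; the robot and the scene stay as the last step left them, time stands still between calls to the robot, and variables do not carry over. Pictures are saved under pics/ and viewed, about 8 in all and at most 12, crops included, and the job is handed in when it is done.

Besides the shell and the picture viewer there is one more tool, called after "Call:" as name([rows], argument=value, ...), one row to a line, values as JSON. drive_tool: Moves the arm, as the interface text tells. Its arguments: {"type":"object","properties":{"travel":{"type":"array","items":{"type":"array","items":{"type":"number"}}},"roll":{"type":"array","items":{"type":"number"}},"grip":{"type":"array","items":{"type":"number"}},"newtons":{"type":"number"}},"required":["travel","roll","grip"]}

```bash
mkdir -p pics
cat > h.py <<'E'
import numpy as np, cv2
from station import readout, read_camera, close_job
def shot(n,f,crop=None,s=1):
    c=read_camera(n); im=c["pixels"][:,:,::-1]
    if crop: x0,y0,x1,y1=crop; im=im[y0:y1,x0:x1]
    if s!=1: im=cv2.resize(im,None,fx=s,fy=s,interpolation=cv2.INTER_CUBIC)
    cv2.imwrite("pics/"+f,im); return c
def ray(c,uv):
    R,_=cv2.Rodrigues(np.array(c["rvec"],float)); t=np.array(c["tvec"],float).reshape(3)
    d=R.T@np.linalg.solve(np.array(c["mtx"],float),[uv[0],uv[1],1]); return -R.T@t,d
def onz(c,uv,z):
    o,d=ray(c,uv); return o+d*(z-o[2])/d[2]
def proj(c,p):
    return cv2.projectPoints(np.array(p,float).reshape(-1,1,3),np.array(c["rvec"],float),np.array(c["tvec"],float),np.array(c["mtx"],float),None)[0].reshape(-1,2)
E
python3 - <<'E'
from h import *
import pickle
cs={n:shot(n,n+"0.png") for n in("top","side")}
pickle.dump(cs,open("c0.pkl","wb"))
for n in cs: print(n,ray(cs[n],(320,240)),cs[n]["mtx"])
print(readout.sense())
E
```

```text
top (array([ 0.46271208, -0.01702066,  1.14554497]), array([ 0.15273033, -0.01588808, -0.98820815])) [[444.25369999   0.         314.85140748]
 [  0.         444.25369999 239.93473883]
 [  0.           0.           1.        ]]
side (array([ 0.49815269, -0.70885709,  0.90480938]), array([ 0.11495521,  0.67341709, -0.73037249])) [[499.24021048   0.         322.50808804]
 [  0.         499.24021048 245.55935788]
 [  0.           0.           1.        ]]
{'time_s': 0.1, 'joints': array([-1.40658856,  0.43517418,  0.02493236,  1.57399946, -0.01155249,
        1.13397366, -0.07512227]), 'joint_velocities': array([-0.00046229, -0.00135892, -0.00099592, -0.0026899 , -0.0028922 ,
       -0.00118979, -0.00012888]), 'effort': array([ 2.25445103e-03, -6.69124389e+01,  9.87186246e-01, -3.15151227e+01,
       -6.07387698e-02,  3.73801624e-02,  6.32361866e-05]), 'ee_pos': array([0.16471207, 0.60246845, 0.24501256]), 'orientation': array([ 2.49643250e+00,  1.90559933e+00, -1.60296244e-03]), 'force': array([-0.11688309,  0.32374503, -0.25354673]), 'moment': array([ 0.03685618,  0.01927587, -0.00919128]), 'grip_width': 0.09185938652354705}
```

View pics/top0.png

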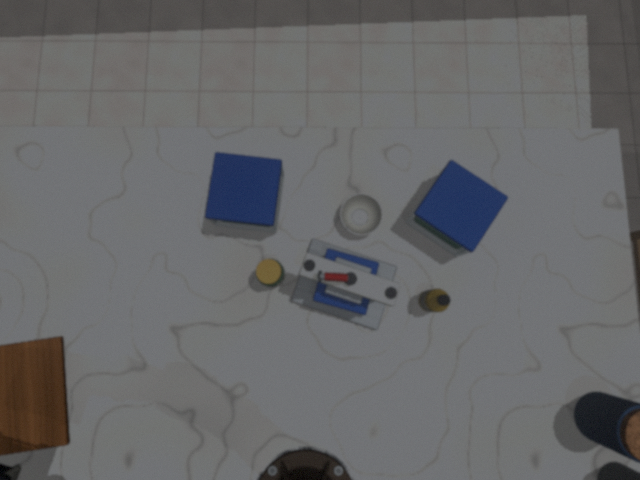

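View pics/side0.png

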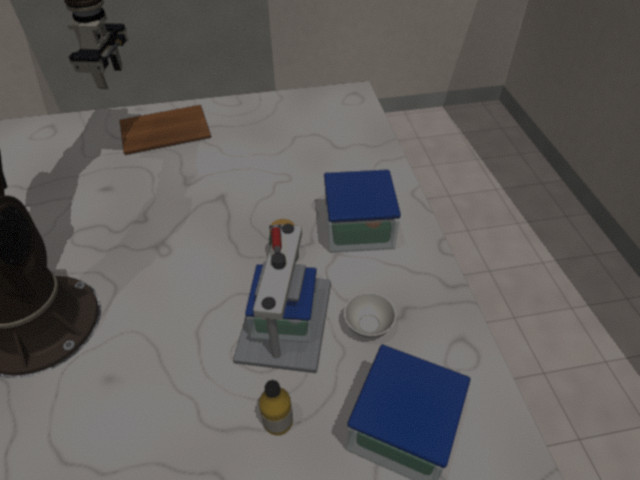

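The top view shows the press at about (350,280), with a smaller blue-lidded box under its bridge. The two larger boxes, at (245,190) and (460,205), stand free and are decoys. The red handle lies folded with its hinge near (320,275) and the hub near (351,279). The jar is at (269,271), the bottle at (435,300) and the bowl at (360,215). I'll enlarge both views of the press to confirm.

Run:
```python
import cv2,numpy as np
a=cv2.imread("pics/top0.png")[225:345,240:460]; b=cv2.imread("pics/side0.png")[200:380,210:350]
a=cv2.resize(a,None,fx=3.6,fy=3.6,interpolation=cv2.INTER_CUBIC); a=cv2.convertScaleAbs(a,alpha=1.5)
b=cv2.resize(b,None,fx=3.33,fy=3.33,interpolation=cv2.INTER_CUBIC); b=cv2.convertScaleAbs(b,alpha=1.5)
cv2.imwrite("pics/topc.png",a); cv2.imwrite("pics/sidec.png",b)
```

```text
(no output)
```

View pics/topc.png

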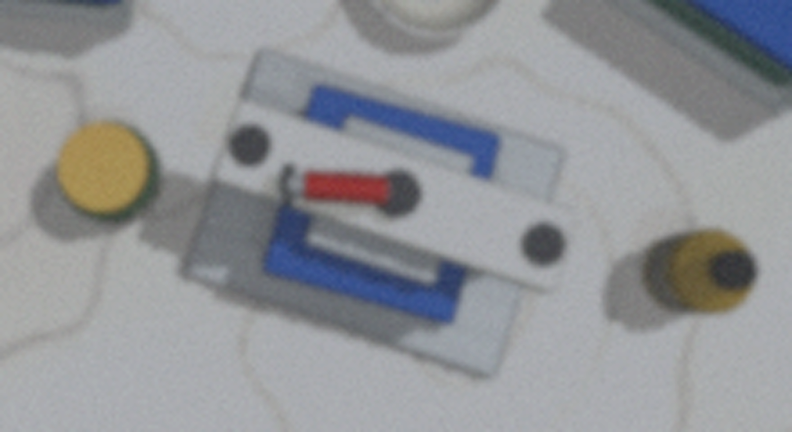

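View pics/sidec.png

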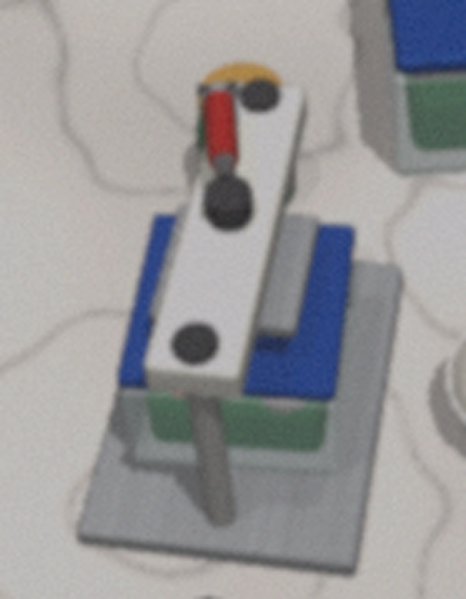

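The crops confirm it: the only box under the bridge is the small pickle box. In the top crop the hub is at (399,193), the column caps at (249,145) and (543,244), the hinge at (292,186), and the red sleeve runs from (305,186) to (390,190). In the side crop the hub is at (229,200) and the hinge at (217,90).

Run:
```python
from h import *
import pickle
cs=pickle.load(open("c0.pkl","rb"))
T=lambda x,y:(240+(x+.5)/3.6-.5,225+(y+.5)/3.6-.5); S=lambda x,y:(210+(x+.5)/3.33-.5,200+(y+.5)/3.33-.5)
t,s=cs["top"],cs["side"]
hub=onz(t,T(399,193),.21);ca=onz(t,T(249,145),.193);cb=onz(t,T(543,244),.193);hi=onz(t,T(292,186),.226)
print("hub top",hub,"caps",ca,cb,(ca+cb)/2,np.linalg.norm(ca-cb))
print("hub side",onz(s,S(229,196),.21),"capside",onz(s,S(195,343),.193),onz(s,S(260,95),.193))
print("hinge top",hi,"side",onz(s,S(218,90),.226))
print("sleeve",onz(t,T(305,186),.226),onz(t,T(390,190),.226))
print("olive",onz(t,T(104,168),.1),"must",onz(t,T(733,269),.14),"bowl",onz(t,(360,215),.045))
A=(hub+hi)/2; d=hi-hub; print("arm r",np.hypot(*d[:2]),"ang",np.degrees(np.arctan2(d[1],d[0])), "bridge ang",np.degrees(np.arctan2(*(ca-cb)[[1,0]])))
R,_=cv2.Rodrigues(readout.sense()["orientation"]);print(R)
```

```text
hub top [ 0.52608965 -0.09622974  0.21      ] caps [ 0.5556255  -0.00829645  0.193     ] [ 0.497315   -0.18270541  0.193     ] [ 0.52647025 -0.09550093  0.193     ] 0.18389834314738432
hub side [ 0.52377868 -0.09940151  0.21      ] capside [ 0.49392673 -0.18279289  0.193     ] [ 0.5527919  -0.00833749  0.193     ]
hinge top [ 0.52884838 -0.03341193  0.226     ] side [ 0.52714686 -0.03217117  0.226     ]
sleeve [ 0.52886964 -0.0408821   0.226     ] [ 0.52671227 -0.08971925  0.226     ]
olive [0.54932486 0.08731874 0.1       ] must [ 0.48405027 -0.31024746  0.14      ] bowl [ 0.69713155 -0.13587261  0.045     ]
arm r 0.0628783506676003 ang 87.4853936387704 bridge ang 71.513569367314
[[ 2.63686227e-01  9.64608483e-01 -2.20535091e-04]
 [ 9.64607489e-01 -2.63686273e-01 -1.39345784e-03]
 [-1.40229333e-03  1.54705839e-04 -9.99999005e-01]]
```

Call:
drive_tool([
  [0.02,-0.04,0.03],
  [0.023,-0.042,0.03],
  [0.023,-0.042,0.03],
  [0.023,-0.042,0.02],
  [0.023,-0.042,0],
  [0.023,-0.042,0],
  [0.023,-0.042,0],
  [0.023,-0.042,0],
], roll=[-4.8,-4.8,-4.8,-4.8,-4.8,-4.8,-4.8,-4.8], grip=[-1,-1,-1,-1,-1,-1,-1,-1])

```text
time_s: 1.1
ee_pos: [0.3467, 0.2587, 0.3547]
orientation: [2.992, 0.956, -0.01]
force: [1.1, 0.1, 1.0]
grip_width: 0.0919
```

Call:
drive_tool([
  [0.023,-0.042,0],
  [0.023,-0.042,0],
  [0.023,-0.042,0],
  [0.023,-0.042,0],
  [0.023,-0.042,0],
  [0.023,-0.042,0],
  [0.02,-0.035,0],
  [0,0,0],
], roll=[-4.8,-4.8,-4.8,-4.8,-4.8,-4.8,-4.8,0], grip=[-1,-1,-1,-1,-1,-1,-1,-1])

```text
time_s: 2.1
ee_pos: [0.5075, -0.0427, 0.3538]
orientation: [-3.141, -0.01, 0.011]
force: [-0.4, 0.7, -0.3]
grip_width: 0.0918
```

Call:
drive_tool([
  [0.0195,-0.025,0],
  [0,0,0],
  [0,0,-0.03],
  [0,0,-0.03],
  [0,0,-0.03],
  [0,0,-0.02],
  [0,0,0],
  [0,0,0],
], roll=[-3,0,0,0,0,0,0,0], grip=[-1,-1,-1,-1,-0.5,0,0,0])

```text
time_s: 3.1
ee_pos: [0.5239, -0.0581, 0.24]
orientation: [-3.134, 0.048, 0.018]
force: [0.6, 0.3, 0.5]
grip_width: 0.0562
```

Run:
```python
from h import *
print(readout.sense())
c=shot("side","s1.png",(190,150,370,330),3.3)
p=[[0.5255,-.097,.226],[0.528,-.032,.226],[.5268,-.068,.226]]
print((proj(c,p)-[190,150])*3.3, (proj(c,[readout.sense()["ee_pos"]])-[190,150])*3.3)
```

```text
{'time_s': 3.1, 'joints': array([-0.51843125,  0.32643927,  0.70002151,  1.84953961, -0.24455108,
        1.0642463 ,  0.24736966]), 'joint_velocities': array([-0.01322304, -0.0010342 , -0.00370208,  0.00973382, -0.00158595,
        0.00105216,  0.00083166]), 'effort': array([-2.20362627e-02, -4.62386441e+01,  6.98866412e+00, -2.86362898e+01,
       -9.55587951e-02,  1.25271077e-01,  1.37924383e-02]), 'ee_pos': array([ 0.52394016, -0.05809254,  0.23999606]), 'orientation': array([-3.13424116,  0.04819583,  0.01803576]), 'force': array([0.58856529, 0.34898512, 0.47767039]), 'moment': array([-0.11104454,  0.03013481, -0.01055666]), 'grip_width': 0.05618140638364148}
[[292.18761776 335.42782309]
 [282.30977656 252.62530372]
 [287.99134873 297.48252369]] [[278.94706347 268.46674768]]
```

View pics/s1.png

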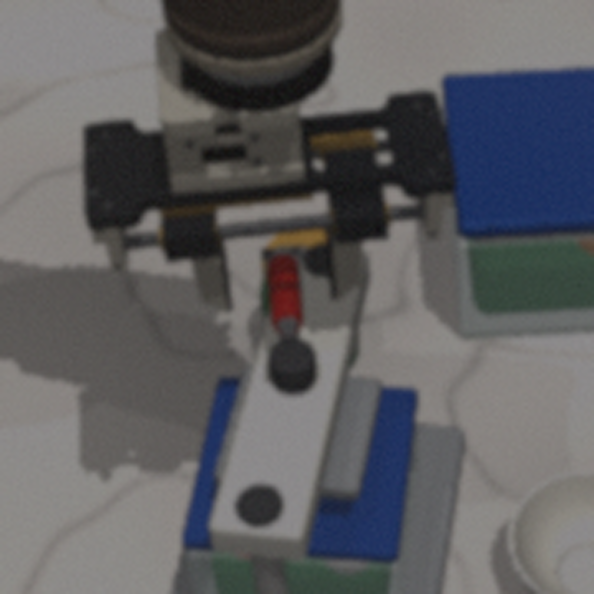

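Fingers straddle the red sleeve: fingers at (215,290) and (340,280), sleeve centre at (286,292), about where I projected it. I'll lower and close.

Call:
drive_tool([
  [0.002,-0.007,-0.006],
  [0.001,-0.004,-0.006],
  [0,-0.001,-0.001],
  [0,0,0],
  [0,0,0],
  [0,0,0],
  [0,0,0],
  [0,0,0],
], roll=[0,0,0,0,0,0,0,0], grip=[0,0,0.2,1,1,1,1,1], newtons=15)

```text
time_s: 4.15
ee_pos: [0.5261, -0.0713, 0.2273]
orientation: [-3.133, 0.05, 0.019]
force: [-0.7, -0.9, -0.7]
grip_width: 0.0176
```

Call:
drive_tool([
  [0,0.001,0.007],
  [0,0.002,0.007],
  [0,0.0035,0.0064],
  [0,0.0045,0.0056],
  [0,0.0055,0.0046],
  [0,0,0],
], roll=[0,0,0,0,0,0], grip=[1,1,1,1,1,1])

```text
time_s: 4.9
ee_pos: [0.5272, -0.0545, 0.2606]
orientation: [-3.135, 0.051, 0.015]
force: [-0.6, 0.0, -0.9]
grip_width: 0.0174
```

Call:
drive_tool([
  [0,0.007,0.0035],
  [0,0.007,0.002],
  [0,0.006,0.0005],
  [0,0.002,0],
  [0,0,0],
], roll=[0,0,0,0,0], grip=[1,1,1,1,1])

```text
time_s: 5.52
ee_pos: [0.5279, -0.0351, 0.2685]
orientation: [-3.14, 0.055, 0.011]
force: [0.1, -3.5, -2.1]
grip_width: 0.0175
```

Run:
```python
from h import *
c=shot("side","s2.png",(190,150,370,330),3.3)
print(readout.sense()["joints"],(proj(c,[[.528,-.032,.226],[.528,-.032,.283],readout.sense()["ee_pos"]])-[190,150])*3.3)
```

```text
[-0.5777208   0.2962017   0.70768465  1.80905901 -0.21315137  1.12079187
  0.16796729] [[282.30977656 252.62530372]
 [274.26103022 180.25589701]
 [276.8221619  203.1515597 ]]
```

View pics/s2.png

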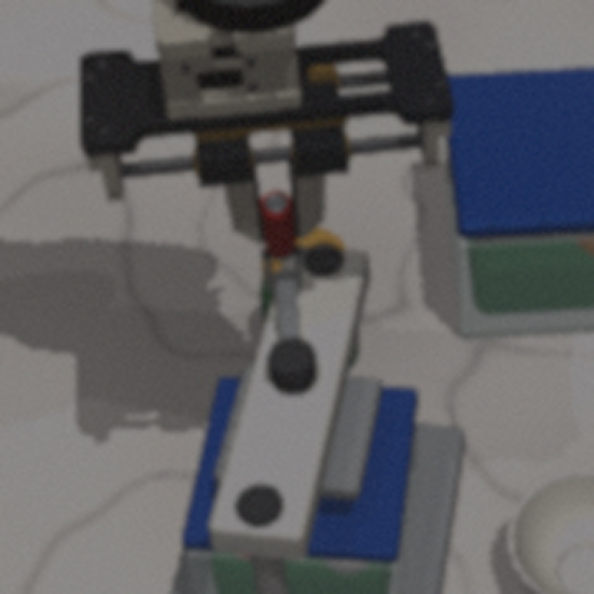

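The handle stands up: its end shows at (276,203) and its hinge at (285,262). I'll start cranking with a short test to learn the lag.

Call:
drive_tool([
  [0.0098,-0.001,0],
  [0.0095,-0.0026,0],
  [0.009,-0.004,0],
  [0.0082,-0.0055,0],
], roll=[0,0,0,0], grip=[1,1,1,1])

```text
time_s: 6.08
ee_pos: [0.5617, -0.0432, 0.2686]
orientation: [-3.131, 0.05, 0.024]
force: [-2.8, 4.2, 6.9]
grip_width: 0.0194
```

```bash
cat > plan.py <<'E'
import sys,numpy as np
from station import readout
s=readout.sense(); c=np.array([.5255,-.098]); p=s["ee_pos"]; d=p[:2]-c; a=np.arctan2(d[1],d[0]); f=s["force"]
r=np.hypot(*d); R=.063
st,n=float(sys.argv[1]),int(sys.argv[2])
ft=f[0]*-np.sin(a)+f[1]*np.cos(a)
print("ang %.3f r %.4f z %.4f ft(resist) %.2f fr %.2f fz %.2f"%(a,r,p[2],ft,f[:2]@d/r,f[2]),np.round(s["joints"],2))
q=p[:2]
for i in range(n):
    t=c+R*np.array([np.cos(a-st*(i+1)),np.sin(a-st*(i+1))]); print([*np.round(t-q,4)]); q=t
E
python3 plan.py .15 8
```

```text
ang 0.988 r 0.0657 z 0.2686 ft(resist) 4.64 fr 1.94 fz 6.86 [-0.52  0.37  0.7   1.72 -0.26  1.16  0.22]
[np.float64(0.006), np.float64(-0.008)]
[np.float64(0.0065), np.float64(-0.0068)]
[np.float64(0.0054), np.float64(-0.0077)]
[np.float64(0.0042), np.float64(-0.0084)]
[np.float64(0.0029), np.float64(-0.009)]
[np.float64(0.0015), np.float64(-0.0093)]
[np.float64(0.0001), np.float64(-0.0094)]
[np.float64(-0.0013), np.float64(-0.0094)]
```

Call:
drive_tool([
  [0.0073,-0.007,0],
  [0.0066,-0.0072,0],
  [0.0055,-0.008,0],
  [0.0043,-0.0087,0],
  [0.003,-0.0092,0],
  [0.0015,-0.0095,0],
  [0.0001,-0.0096,0],
  [-0.0013,-0.0096,0],
], roll=[0,0,0,0,0,0,0,0], grip=[1,1,1,1,1,1,1,1], newtons=20)

```text
time_s: 7.08
ee_pos: [0.5886, -0.1072, 0.2689]
orientation: [-3.119, 0.039, 0.035]
force: [-4.0, 4.2, 5.9]
grip_width: 0.0175
```

```bash
sed -i 's/R=.063/R=.065/' plan.py; python3 plan.py .12 8
```

```text
ang -0.145 r 0.0638 z 0.2689 ft(resist) 3.55 fr -4.57 fz 5.93 [-0.37  0.44  0.69  1.63 -0.31  1.21  0.37]
[np.float64(-0.0004), np.float64(-0.0078)]
[np.float64(-0.0025), np.float64(-0.0074)]
[np.float64(-0.0034), np.float64(-0.007)]
[np.float64(-0.0042), np.float64(-0.0066)]
[np.float64(-0.0049), np.float64(-0.006)]
[np.float64(-0.0056), np.float64(-0.0054)]
[np.float64(-0.0062), np.float64(-0.0047)]
[np.float64(-0.0067), np.float64(-0.0039)]
```

Call:
drive_tool([
  [0,0,0],
  [0,0,0],
], roll=[0,0], grip=[1,1])

```text
time_s: 7.32
ee_pos: [0.588, -0.109, 0.269]
orientation: [-3.12, 0.043, 0.036]
force: [-3.6, 1.8, 2.8]
grip_width: 0.0178
```

```bash
python3 plan.py .12 8
python3 - <<'E'
from h import *
c=shot("side","s3.png",(190,150,370,330),3.3)
E
```

```text
ang -0.175 r 0.0635 z 0.2690 ft(resist) 1.19 fr -3.86 fz 2.83 [-0.36  0.44  0.69  1.63 -0.31  1.21  0.37]
[np.float64(-0.0003), np.float64(-0.0078)]
[np.float64(-0.0027), np.float64(-0.0073)]
[np.float64(-0.0036), np.float64(-0.0069)]
[np.float64(-0.0044), np.float64(-0.0065)]
[np.float64(-0.0051), np.float64(-0.0059)]
[np.float64(-0.0058), np.float64(-0.0052)]
[np.float64(-0.0064), np.float64(-0.0045)]
[np.float64(-0.0069), np.float64(-0.0037)]
```

View pics/s3.png

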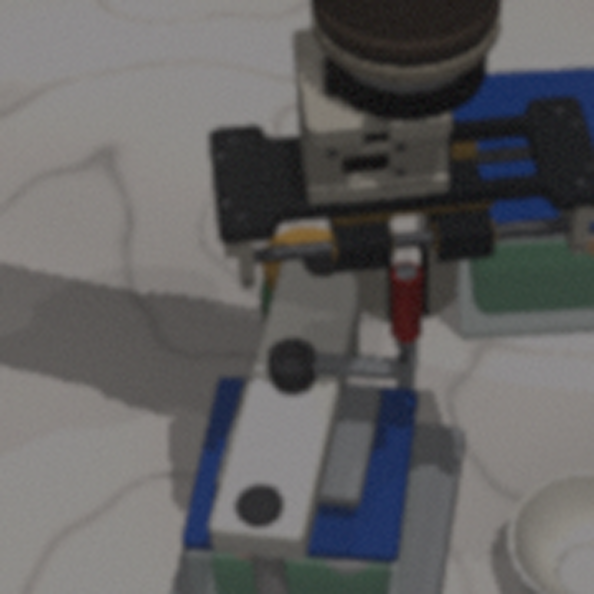

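```bash
sed -i 's/\.5255,-\.098/.5245,-.0985/;s/R=.065/R=.0645/' plan.py; python3 plan.py .16 8
```

```text
ang -0.162 r 0.0644 z 0.2690 ft(resist) -0.18 fr -3.65 fz 3.95 [-0.36  0.44  0.69  1.63 -0.31  1.21  0.37]
[np.float64(-0.0024), np.float64(-0.01)]
[np.float64(-0.004), np.float64(-0.0095)]
[np.float64(-0.0055), np.float64(-0.0087)]
[np.float64(-0.0068), np.float64(-0.0077)]
[np.float64(-0.008), np.float64(-0.0066)]
[np.float64(-0.0089), np.float64(-0.0052)]
[np.float64(-0.0096), np.float64(-0.0037)]
[np.float64(-0.0101), np.float64(-0.0021)]
```

Call:
drive_tool([
  [-0.0026,-0.01,0],
  [-0.004,-0.0095,0],
  [-0.0055,-0.0087,0],
  [-0.0068,-0.0077,0],
  [-0.008,-0.0066,0],
  [-0.0089,-0.0052,0],
  [-0.0096,-0.0037,0],
  [-0.0101,-0.0021,0],
], roll=[0,0,0,0,0,0,0,0], grip=[1,1,1,1,1,1,1,1])

```text
time_s: 8.38
ee_pos: [0.5343, -0.1563, 0.2691]
orientation: [-3.112, 0.026, 0.027]
force: [3.0, 3.7, -0.8]
grip_width: 0.0175
```

```bash
python3 plan.py .1 8
```

```text
ang -1.403 r 0.0586 z 0.2691 ft(resist) 3.58 fr -3.12 fz -0.83 [-0.31  0.36  0.71  1.73 -0.28  1.17  0.46]
[np.float64(-0.0054), np.float64(-0.0066)]
[np.float64(-0.0064), np.float64(-0.0001)]
[np.float64(-0.0064), np.float64(0.0005)]
[np.float64(-0.0063), np.float64(0.0012)]
[np.float64(-0.0062), np.float64(0.0018)]
[np.float64(-0.006), np.float64(0.0024)]
[np.float64(-0.0057), np.float64(0.003)]
[np.float64(-0.0054), np.float64(0.0035)]
```

```bash
sed -i 's/\.5245,-\.0985/.527,-.096/;s/R=.0645/R=.062/' plan.py; python3 plan.py .1 6
```

```text
ang -1.450 r 0.0607 z 0.2691 ft(resist) 3.43 fr -3.29 fz -0.83 [-0.31  0.36  0.71  1.73 -0.28  1.17  0.46]
[np.float64(-0.006), np.float64(-0.0017)]
[np.float64(-0.0062), np.float64(0.0002)]
[np.float64(-0.0061), np.float64(0.0008)]
[np.float64(-0.006), np.float64(0.0014)]
[np.float64(-0.0059), np.float64(0.002)]
[np.float64(-0.0056), np.float64(0.0026)]
```

Call:
drive_tool([
  [-0.006,-0.001,0],
  [-0.0062,0,0],
  [-0.0061,0.0008,0],
  [-0.006,0.0014,0],
  [-0.0059,0.002,0],
  [-0.0056,0.0026,0],
], roll=[0,0,0,0,0,0], grip=[1,1,1,1,1,1])

```text
time_s: 9.12
ee_pos: [0.4968, -0.1505, 0.2693]
orientation: [-3.113, 0.027, 0.023]
force: [4.3, 1.4, -2.7]
grip_width: 0.0174
```

```bash
python3 plan.py .1 6
```

```text
ang -2.077 r 0.0623 z 0.2693 ft(resist) 3.07 fr -3.34 fz -2.67 [-0.35  0.29  0.72  1.82 -0.23  1.14  0.44]
[np.float64(-0.0051), np.float64(0.0035)]
[np.float64(-0.0049), np.float64(0.0038)]
[np.float64(-0.0045), np.float64(0.0043)]
[np.float64(-0.0041), np.float64(0.0047)]
[np.float64(-0.0036), np.float64(0.0051)]
[np.float64(-0.003), np.float64(0.0054)]
```

Call:
drive_tool([
  [-0.0051,0.0035,0],
  [-0.0049,0.0038,0],
  [-0.0045,0.0043,0],
  [-0.0041,0.0047,0],
  [-0.0036,0.0051,0],
  [-0.003,0.0054,0],
  [-0.0025,0.0057,0],
  [-0.002,0.0059,0],
], roll=[0,0,0,0,0,0,0,0], grip=[1,1,1,1,1,1,1,1])

```text
time_s: 10.12
ee_pos: [0.4637, -0.113, 0.2692]
orientation: [-3.118, 0.031, 0.024]
force: [3.0, -4.7, -1.2]
grip_width: 0.0171
```

```bash
python3 plan.py .1 8
```

```text
ang -2.879 r 0.0655 z 0.2692 ft(resist) 5.31 fr -1.72 fz -1.19 [-0.45  0.2   0.72  1.91 -0.17  1.11  0.31]
[np.float64(0.0021), np.float64(0.007)]
[np.float64(-0.0007), np.float64(0.0062)]
[np.float64(-0.0001), np.float64(0.0062)]
[np.float64(0.0005), np.float64(0.0062)]
[np.float64(0.0012), np.float64(0.0061)]
[np.float64(0.0018), np.float64(0.0059)]
[np.float64(0.0023), np.float64(0.0057)]
[np.float64(0.0029), np.float64(0.0055)]
```

Call:
drive_tool([
  [0.0,0.0055,0],
  [0.0,0.0055,0],
  [0.0003,0.0055,0],
  [0.001,0.0054,0],
], roll=[0,0,0,0], grip=[1,1,1,1])

```text
time_s: 10.62
ee_pos: [0.4604, -0.0919, 0.2691]
orientation: [-3.119, 0.035, 0.038]
force: [-2.2, -5.4, 4.0]
grip_width: 0.0174
```

```bash
sed -i 's/\.527,-\.096/.526,-.0965/;s/R=.062/R=.063/' plan.py; python3 plan.py .07 4
```

```text
ang 3.072 r 0.0657 z 0.2691 ft(resist) 5.50 fr 1.87 fz 3.97 [-0.49  0.19  0.71  1.92 -0.15  1.11  0.26]
[np.float64(0.0032), np.float64(0.0042)]
[np.float64(0.0008), np.float64(0.0043)]
[np.float64(0.0011), np.float64(0.0043)]
[np.float64(0.0014), np.float64(0.0042)]
```

Call:
drive_tool([
  [0.0012,0.0045,0],
  [0.0012,0.0045,0],
  [0.0014,0.0044,0],
  [0.0016,0.0043,0],
], roll=[0,0,0,0], grip=[1,1,1,1])

```text
time_s: 11.12
ee_pos: [0.4625, -0.0745, 0.2691]
orientation: [-3.119, 0.038, 0.049]
force: [-2.1, -5.3, 4.1]
grip_width: 0.0175
```

```bash
python3 plan.py .07 4
```

```text
ang 2.809 r 0.0672 z 0.2691 ft(resist) 5.72 fr 0.24 fz 4.06 [-0.52  0.19  0.7   1.92 -0.15  1.12  0.21]
[np.float64(0.0055), np.float64(0.0027)]
[np.float64(0.0019), np.float64(0.004)]
[np.float64(0.0021), np.float64(0.0039)]
[np.float64(0.0024), np.float64(0.0037)]
```

Call:
drive_tool([
  [0.0022,0.0038,0],
  [0.0024,0.0038,0],
  [0.0026,0.0037,0],
  [0.0028,0.0036,0],
], roll=[0,0,0,0], grip=[1,1,1,1])

```text
time_s: 11.62
ee_pos: [0.4685, -0.06, 0.2689]
orientation: [-3.119, 0.042, 0.064]
force: [-5.4, -7.8, 7.0]
grip_width: 0.0176
```

```bash
python3 plan.py .06 4
```

```text
ang 2.576 r 0.0682 z 0.2689 ft(resist) 9.49 fr 0.36 fz 7.03 [-0.54  0.2   0.69  1.9  -0.16  1.13  0.19]
[np.float64(0.0065), np.float64(0.0004)]
[np.float64(0.0023), np.float64(0.003)]
[np.float64(0.0025), np.float64(0.0029)]
[np.float64(0.0026), np.float64(0.0027)]
```

Call:
drive_tool([
  [0,0,0],
], roll=[0], grip=[1])

```text
time_s: 11.75
ee_pos: [0.4684, -0.06, 0.269]
orientation: [-3.119, 0.042, 0.064]
force: [0.2, -3.0, 1.4]
grip_width: 0.0172
```

```bash
python3 plan.py .03 2
```

```text
ang 2.576 r 0.0682 z 0.2690 ft(resist) 2.46 fr -1.77 fz 1.42 [-0.54  0.2   0.69  1.9  -0.16  1.13  0.19]
[np.float64(0.0054), np.float64(-0.0012)]
[np.float64(0.0011), np.float64(0.0015)]
```

Call:
drive_tool([
  [0.002,0.003,0],
], roll=[0], grip=[1])

```text
time_s: 11.88
ee_pos: [0.4694, -0.0582, 0.2689]
orientation: [-3.121, 0.044, 0.067]
force: [-4.7, -10.4, 4.6]
grip_width: 0.0175
```

```bash
python3 plan.py .03 2
```

```text
ang 2.546 r 0.0684 z 0.2689 ft(resist) 11.23 fr -1.94 fz 4.65 [-0.54  0.21  0.69  1.9  -0.16  1.13  0.18]
[np.float64(0.0055), np.float64(-0.0015)]
[np.float64(0.0011), np.float64(0.0015)]
```

Crank firm: 11 N for only 2 mm of travel, and it holds when relaxed. Next I roll the tool about the free-spinning sleeve so the jaws line up with the fold axis.

Call:
drive_tool([
  [0,0,0],
  [0,0,0],
  [0,0,0],
  [0,0,0],
  [0,0,0],
  [0,0,0],
  [0,0,0],
  [0,0,0],
], roll=[4,9,9,9,9,9,8,0], grip=[1,1,1,1,1,1,1,1], newtons=10)

```text
time_s: 12.88
ee_pos: [0.4637, -0.0604, 0.2688]
orientation: [2.756, 1.496, -0.093]
force: [-1.3, -3.4, 2.6]
grip_width: 0.0179
```

```bash
python3 plan.py .03 1;python3 - <<'E'
from h import *
s=readout.sense();R,_=cv2.Rodrigues(s["orientation"]);print(np.degrees(np.arctan2(R[1,0],R[0,0])),s["force"],s["ee_pos"],R[:,2])
a=read_camera("side")["pixels"][150:330,190:370,::-1]; b=read_camera("top")["pixels"][225:345,270:450,::-1]
im=np.hstack([cv2.resize(a,(400,400),interpolation=2),cv2.resize(b,(400,267),interpolation=2) if 0 else cv2.copyMakeBorder(cv2.resize(b,(400,267),interpolation=2),0,133,0,0,0)])
cv2.imwrite("pics/m4.png",cv2.convertScaleAbs(im,alpha=1.4))
E
```

```text
ang 2.616 r 0.0720 z 0.2688 ft(resist) 3.60 fr -0.55 fz 2.59 [-0.45  0.18  0.52  1.9  -0.06  1.13  1.09]
[np.float64(0.0087), np.float64(-0.0029)]
57.0172136436563 [-1.32583846 -3.38780841  2.59079566] [ 0.46372473 -0.0603908   0.26884306] [-0.05020821 -0.0322068  -0.99821934]
```

View pics/m4.png

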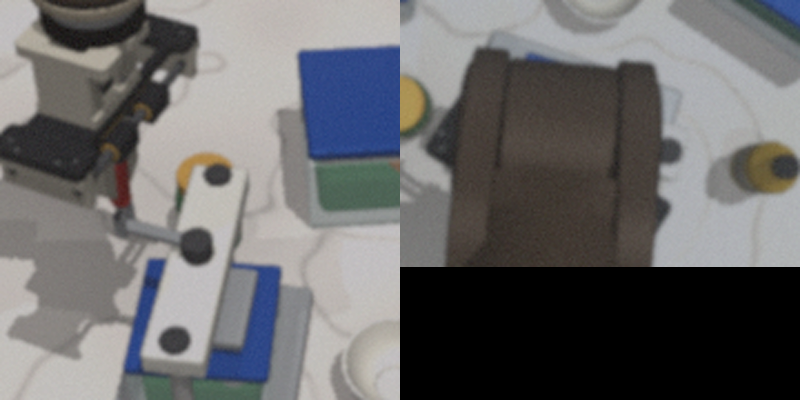

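Run:
```python
from h import *
import pickle
s=pickle.load(open("c0.pkl","rb"))["side"]
h=onz(s,(244.9,247.2),.226); u=onz(s,(278.2,258),.21); print(h,u)
ax=np.array([.526,-.0965]); d=h[:2]-ax; print(np.hypot(*d),np.arctan2(d[1],d[0]))
for a in (2.45,2.5,2.55,2.6,2.65,2.7): print(a,(proj(s,[[*(ax+.065*np.array([np.cos(a),np.sin(a)])),.226]])-[190,150])*2.222)
```

```text
[ 0.46605975 -0.07417381  0.226     ] [ 0.52353862 -0.0980872   0.21      ]
0.06396321125245341 2.7850382938422995
2.45 [[131.89361831 197.77941945]]
2.5 [[129.76461513 200.29388946]]
2.55 [[127.79213582 202.88033191]]
2.6 [[125.98183266 205.53311401]]
2.65 [[124.33906677 208.24637823]]
2.7 [[122.86888801 211.01404886]]
```

Call:
drive_tool([
  [0.0013,0.0021,0],
  [0.0015,0.0025,0],
], roll=[0,0], grip=[1,1], newtons=20)

```text
time_s: 13.22
ee_pos: [0.4647, -0.0584, 0.2687]
orientation: [2.76, 1.486, -0.101]
force: [-4.4, -10.9, 4.4]
grip_width: 0.0173
```

```bash
python3 plan.py .03 1
```

```text
ang 2.586 r 0.0722 z 0.2687 ft(resist) 11.59 fr -1.96 fz 4.38 [-0.45  0.19  0.52  1.9  -0.06  1.13  1.08]
[np.float64(0.0088), np.float64(-0.0032)]
```

Call:
drive_tool([
  [0.0066,-0.0042,-0.0008],
  [0.0063,-0.0041,-0.0023],
  [0.0058,-0.0037,-0.0037],
  [0.005,-0.0032,-0.005],
], roll=[0,0,0,0], grip=[1,1,1,1], newtons=12)

```text
time_s: 13.72
ee_pos: [0.4849, -0.0737, 0.2566]
orientation: [-2.766, -1.484, 0.112]
force: [-3.2, -3.5, 7.7]
grip_width: 0.0177
```

```bash
python3 plan.py .03 1
```

```text
ang 2.635 r 0.0470 z 0.2566 ft(resist) 4.63 fr 1.10 fz 7.71 [-0.41  0.25  0.53  1.87 -0.09  1.12  1.14]
[np.float64(-0.013), np.float64(0.0094)]
```

Call:
drive_tool([
  [0.0048,-0.0027,-0.0056],
  [0.0035,-0.0019,-0.0059],
  [0.0026,-0.0014,-0.0064],
  [0.0016,-0.0008,-0.0066],
  [0.0005,-0.0003,-0.006],
], roll=[0,0,0,0,0], grip=[1,1,1,1,1])

```text
time_s: 14.35
ee_pos: [0.4967, -0.0806, 0.2248]
orientation: [-2.764, -1.482, 0.118]
force: [-6.7, -2.8, 14.6]
grip_width: 0.0183
```

```bash
python3 plan.py .03 1
```

```text
ang 2.646 r 0.0333 z 0.2248 ft(resist) 5.69 fr 4.58 fz 14.62 [-0.37  0.31  0.52  1.88 -0.13  1.06  1.18]
[np.float64(-0.0252), np.float64(0.0158)]
```

Call:
drive_tool([
  [0,0,0],
  [0,0,0],
  [0,0,0],
  [0,0,0.01],
  [0,0,0.03],
  [0,0,0.04],
  [0,0,0.04],
  [0,0,0.02],
], roll=[0,0,0,0,0,0,0,0], grip=[0,-0.5,-0.5,-0.5,-0.5,-0.5,-0.5,-0.5])

```text
time_s: 15.35
ee_pos: [0.496, -0.0769, 0.3696]
orientation: [-2.76, -1.483, 0.116]
force: [1.2, 0.8, -1.2]
grip_width: 0.0686
```

Call:
drive_tool([
  [-0.02,0.04,0],
  [-0.02,0.05,0],
  [-0.02,0.05,0],
  [-0.02,0.05,0],
  [0,0.05,0],
  [0,0.05,0],
  [0,0,0],
  [0,0,0],
], roll=[0,0,0,0,0,0,0,0], grip=[-0.5,-0.5,-0.5,-0.5,-0.5,-0.5,-0.5,-0.5])

```text
time_s: 16.35
ee_pos: [0.4122, 0.2214, 0.3784]
orientation: [-2.762, -1.482, 0.096]
force: [-0.1, -0.2, 0.6]
grip_width: 0.0689
```

Run:
```python
from h import *
import pickle
s=read_camera("side"); t=read_camera("top")
a=s["pixels"][190:350,210:350,::-1]; b=t["pixels"][225:345,250:450,::-1]
a=cv2.resize(a,(420,480),interpolation=2); b=cv2.resize(b,(380,228),interpolation=2)
im=np.zeros((480,800,3),np.uint8); im[:,:420]=a; im[:228,420:]=b
# before, for lid comparison
a0=cv2.imread("pics/side0.png")[225:345,230:340]; im[232:472,500:720]=cv2.resize(a0,(220,240),interpolation=2)
cv2.imwrite("pics/m5.png",cv2.convertScaleAbs(im,alpha=1.4)); print(readout.sense()["force"])
```

```text
[ 0.23746209 -0.06941773 -0.37475   ]
```

View pics/m5.png

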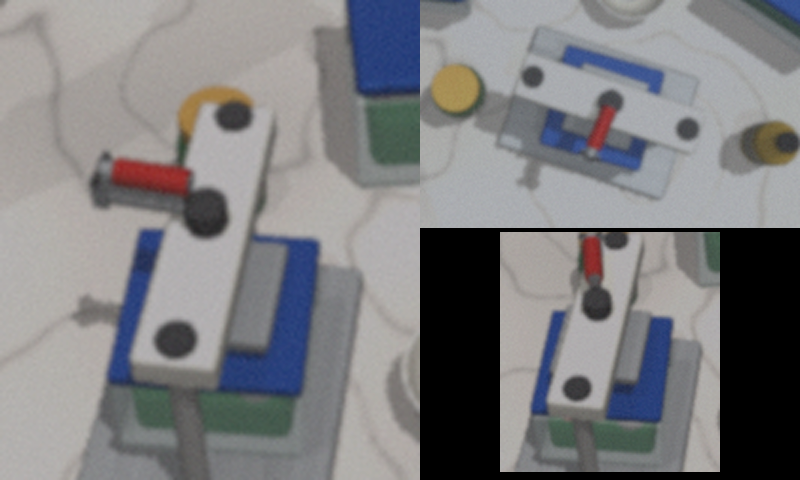

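Run:
```python
from h import *
import pickle
cs=pickle.load(open("c0.pkl","rb")); t,s=cs["top"],cs["side"]
T=lambda x,y:(250+(x-420)/1.9,225+y/1.9); S=lambda x,y:(210+x/3,190+y/3)
ax=np.array([.526,-.0965])
for n,p in (("top hinge",onz(t,T(592,152),.226)),("top mid sleeve",onz(t,T(601,130),.226)),("hub",onz(t,T(610,100),.21)),("side hinge",onz(s,S(102,172),.226)),("side sleeve out",onz(s,S(114,172),.226)),("side sleeve in",onz(s,S(188,180),.226)),("hubs",onz(s,S(206,205),.21))):
    d=p[:2]-ax; print(n,p,np.hypot(*d),np.arctan2(d[1],d[0]))
for sh in (pickle.load(open("c0.pkl","rb"))["side"]["pixels"],read_camera("side")["pixels"],):
    h=cv2.cvtColor(sh,cv2.COLOR_RGB2HSV)[225:335,235:330]; m=(h[...,0]>105)&(h[...,0]<125)&(h[...,1]>150)
    g=(h[...,0]>40)&(h[...,0]<90)&(h[...,1]>60)
    # lid front edge bottom row per column
    cols=range(20,75,5); print([int(np.where(m[:,c])[0].max()) if m[:,c].any() else -1 for c in cols], m.sum())
# lid front-edge rows projected for open vs home
for z in (.111,.105): print(proj(s,[[.5,-.16,z]]))
```

```text
top hinge [ 0.47022325 -0.07395761  0.226     ] 0.06015983006039354 2.7575104730089053
top mid sleeve [ 0.49381425 -0.08385259  0.226     ] 0.03458148999043635 2.7671782095900688
hub [ 0.52738626 -0.09524841  0.21      ] 0.0018676701943428759 0.7343883125124798
side hinge [ 0.46440456 -0.07418679  0.226     ] 0.06551241939831304 2.7940428210348522
side sleeve out [ 0.47164022 -0.07560657  0.226     ] 0.05823677338867489 2.774646000625793
side sleeve in [ 0.51544842 -0.09091895  0.226     ] 0.011936663294187947 2.655069253067366
hubs [ 0.52428181 -0.09906293  0.21      ] 0.003085575690048267 -2.1613789328195363
[61, 44, -1, -1, -1, -1, 91, 92, 92, 92, 92] 877
[70, 47, -1, -1, -1, -1, 93, 93, 94, 95, 94] 814
[[273.87157817 318.00420391]]
[[274.12453309 319.78478243]]
```

The handle lies flat and the bystanders haven't moved. The crank angle (about 2.77 rad) reads slightly behind the firm position, so I'll go back over the folded sleeve and nudge it gently clockwise to check that it's still firm.

Call:
drive_tool([
  [0.01,-0.04,0],
  [0.01,-0.04,0],
  [0.01,-0.04,0],
  [0.01,-0.04,0],
  [0.01,-0.04,0],
  [0.01,-0.04,0],
  [0.008,-0.035,0],
  [0,0,0],
], roll=[2,2,2,2,2,2,0,0], grip=[0.2,0.2,0.2,0.2,0.2,0.2,0.2,0.2])

```text
time_s: 17.5
ee_pos: [0.4792, -0.0714, 0.3802]
orientation: [2.603, 1.756, -0.092]
force: [-0.8, 0.0, -0.4]
grip_width: 0.0369
```

Call:
drive_tool([
  [0.005,-0.006,-0.04],
  [0.003,-0.003,-0.04],
  [0,0,-0.02],
  [0,0,0],
], roll=[0,0,0,0], grip=[0.2,0.2,0.2,0.2])

```text
time_s: 18.0
ee_pos: [0.4862, -0.081, 0.2787]
orientation: [-2.606, -1.752, 0.087]
force: [0.7, 0.5, 0.3]
grip_width: 0.0367
```

Run:
```python
from h import *
s=read_camera("side")["pixels"][150:310,190:350,::-1]
cv2.imwrite("pics/m6.png",cv2.convertScaleAbs(cv2.resize(s,(560,560),interpolation=2),alpha=1.4))
```

```text
(no output)
```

View pics/m6.png

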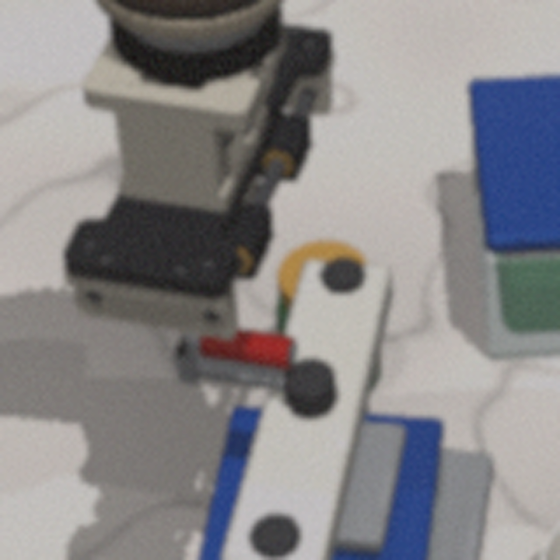

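The fingers are above and astride the red sleeve (sleeve at (205–290,350)), so I'll descend and check the force.

Call:
drive_tool([
  [0,0,-0.016],
  [0,0,-0.016],
  [0,0,-0.01],
  [0,0,-0.004],
  [0,0,0],
], roll=[0,0,0,0,0], grip=[0.2,0.2,0.2,0.2,0.2])

```text
time_s: 18.68
ee_pos: [0.4883, -0.0805, 0.2336]
orientation: [2.604, 1.752, -0.078]
force: [-0.4, 0.1, 0.6]
grip_width: 0.0367
```

Call:
drive_tool([
  [0.0013,0.0033,0],
  [0.0013,0.0033,0],
], roll=[0,0], grip=[0.2,0.2])

```text
time_s: 18.92
ee_pos: [0.4915, -0.0738, 0.2343]
orientation: [2.604, 1.751, -0.076]
force: [-0.2, 0.5, -1.0]
grip_width: 0.0366
```

Call:
drive_tool([
  [0.0008,0.002,-0.001],
  [0.0008,0.002,0],
], roll=[0,0], grip=[0.2,0.2])

```text
time_s: 19.18
ee_pos: [0.4927, -0.0713, 0.2335]
orientation: [2.603, 1.749, -0.079]
force: [-3.5, -9.3, 0.1]
grip_width: 0.0367
```

Call:
drive_tool([
  [0.0008,0.002,0],
], roll=[0], grip=[0.2])

```text
time_s: 19.3
ee_pos: [0.4927, -0.0714, 0.2334]
orientation: [2.603, 1.746, -0.083]
force: [-2.8, -7.9, 0.9]
grip_width: 0.0365
```

Call:
drive_tool([
  [0.001,0.0025,0],
], roll=[0], grip=[0.2])

```text
time_s: 19.42
ee_pos: [0.4928, -0.0713, 0.2334]
orientation: [2.604, 1.742, -0.087]
force: [-2.8, -9.2, 0.3]
grip_width: 0.0369
```

Call:
drive_tool([
  [0.0015,0.0038,0],
], roll=[0], grip=[0.2])

```text
time_s: 19.55
ee_pos: [0.493, -0.0705, 0.2333]
orientation: [2.605, 1.737, -0.093]
force: [-4.6, -11.4, 1.5]
grip_width: 0.0367
```

The crank is still firm: 12 N at about 42 mm radius (roughly 8 N at the handle) moves it less than 1 mm. I'll back off and withdraw.

Call:
drive_tool([
  [-0.0016,-0.004,0],
  [-0.0016,-0.004,0],
  [0,0,0],
  [0,0,0.03],
  [0,0,0.04],
  [0,0,0.04],
  [0,0,0.03],
  [0,0,0],
], roll=[0,0,0,0,0,0,0,0], grip=[0.2,0.2,0.2,0.2,0.2,0.2,0.2,0.2])

```text
time_s: 20.55
ee_pos: [0.4896, -0.0767, 0.3776]
orientation: [2.604, 1.741, -0.091]
force: [-0.3, 0.4, -0.6]
grip_width: 0.0366
```

Call:
drive_tool([
  [-0.02,0.04,0],
  [-0.02,0.05,0],
  [-0.02,0.05,0],
  [-0.02,0.05,0],
  [0,0.05,0],
  [0,0.05,0],
  [0,0,0],
  [0,0,0],
], roll=[0,0,0,0,0,0,0,0], grip=[0.2,0.2,0.2,0.2,0.2,0.2,0.2,0.2])

```text
time_s: 21.55
ee_pos: [0.4024, 0.2223, 0.3712]
orientation: [2.603, 1.744, -0.1]
force: [0.4, 0.0, -0.0]
grip_width: 0.0364
```

Run:
```python
from h import *
s=read_camera("side")["pixels"][190:370,210:350,::-1]; t=read_camera("top")["pixels"][225:345,250:450,::-1]
im=np.zeros((540,800,3),np.uint8); im[:,:420]=cv2.resize(s,(420,540),interpolation=2); im[:228,420:]=cv2.resize(t,(380,228),interpolation=2)
cv2.imwrite("pics/m7.png",cv2.convertScaleAbs(im,alpha=1.4))
```

```text
(no output)
```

View pics/m7.png

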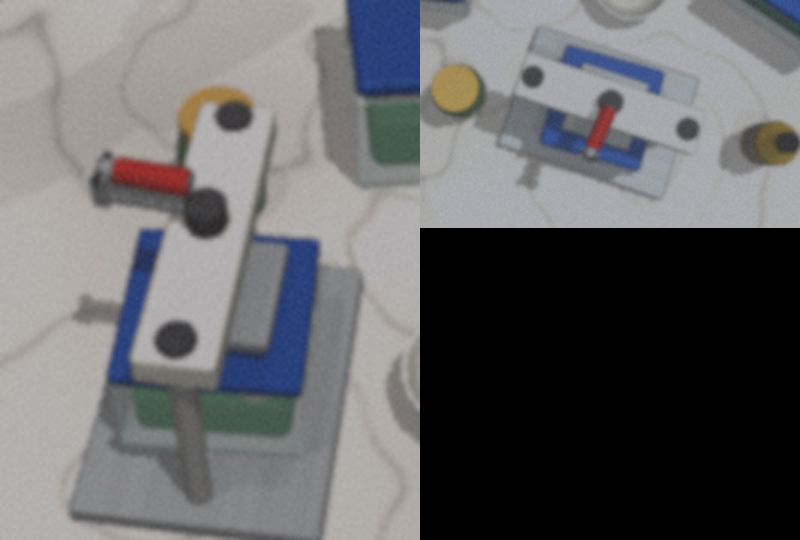

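The handle lies flat over the arm (red sleeve at (112–188,175), parallel to the arm below it). The lid is down, the jar, bottle and bowl are in place, and the arm is clear. Handing in.

```bash
python3 -c "from station import close_job; print(close_job())"
```

```text
the job is handed in; nothing more can be done
None
```

The job is done and handed in at about 21.6 s of the 72 s allowed; no verdict is reported. I swung the red handle up and cranked about 5.2 rad clockwise. At that point the resistance rose from about 5.5 N to 9.5–11.6 N at the handle. I then folded the handle flat, let go and moved the arm clear.

**Crank:** My last check was a gentle clockwise nudge on the folded handle. About 12 N at 42 mm radius (roughly 8 N at the handle) moved it less than 1 mm, so it was still firm.

**Pictures:** The last one shows the handle flat, the lid down, and the jar, bottle and bowl apparently where they stood. The lid's edge sits about 2 pixels lower than at the start, against about 1.8 expected for full travel.

**What disagreed:** The pictures put the crank at about 2.77 rad, while the tool position suggested 2.6–2.65. The crank may have backed off slightly while I turned the wrist or folded the handle, or the difference may be measurement error. That doubt is why I did the nudge. The plate's force on the lid could not be measured directly.

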